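# Load the lap-spindle kit tray, shortest part first

## Task

Take apart the two small stacks of lap-spindle parts on the bench and load them, together with the quill that stands alone, into the kit tray: each part upright and centred on the black pad that has the outline of its foot. Go strictly by height, the shortest part first and the tallest last, one at a time, and set each down gently so that those already placed stay put.

Things in the scene. Friction and masses are not known exactly. Their poses are not given: they have to be found in the camera images.
- nut_mid (a point): Knurled brass nut, a plain round cylinder 30 mm in diameter and 26 mm high, the shortest part; at the start it stands on top of the hexagonal hub. Point: its centre, half-way up (13 mm over its underside); z up.
- block_mid (a point): Square steel block 38 x 38 mm, 34 mm high, second shortest; at the start it stands on top of the round housing. Point: its centre, half-way up (17 mm over its underside); x and y square to its side faces, z up.
- housing_mid (a point): Grey round housing, a plain cylinder 64 mm in diameter and 44 mm high, third in height; at the start under the block, on a low dark round setting plate 8 mm thick. Point: its centre, half-way up (22 mm over its underside); z up.
- hub_mid (a point): Aluminium hexagonal hub, 48 mm across flats (55 mm across corners), 56 mm high, second tallest; at the start under the nut, on another 8 mm setting plate. Point: its centre, half-way up (28 mm over its underside); its x axis stands square to one pair of flats (the others are at 60 degree steps), z up.
- quill_mid (a point): Brass quill standing upright alone on the third 8 mm setting plate, the tallest part, 95 mm: a round knurled foot 46 mm in diameter and 16 mm high, above it a round body 30 mm in diameter from 16 to 80 mm, and a steel tip 16 mm in diameter up to 95 mm. Point: on its axis half-way up (47.5 mm over its underside), inside the 30 mm body; z up.
- pad_nut_top (a point): Fixed black rubber pad on the kit tray, round, 30 mm in diameter (the smallest round one), 10 mm thick; the point is the centre of its top face, z up. The top face is 14 mm above the bench and 10 mm above the tray floor (the tray's rim is 12 mm above the bench). It is the place of the brass nut.
- pad_block_top (a point): Fixed black rubber pad on the kit tray, square, 38 x 38 mm, 10 mm thick; the point is the centre of its top face, z up. The top face is 14 mm above the bench and 10 mm above the tray floor (the tray's rim is 12 mm above the bench). It is the place of the steel block; its turn does not matter.
- pad_housing_top (a point): Fixed black rubber pad on the kit tray, round, 64 mm in diameter (the largest round one), 10 mm thick; the point is the centre of its top face, z up. The top face is 14 mm above the bench and 10 mm above the tray floor (the tray's rim is 12 mm above the bench). It is the place of the grey housing.
- pad_hub_top (a point): Fixed black rubber pad on the kit tray, hexagonal, 48 mm across flats, 10 mm thick; the point is the centre of its top face, z up. The top face is 14 mm above the bench and 10 mm above the tray floor (the tray's rim is 12 mm above the bench). It is the place of the hexagonal hub; its turn does not matter.
- pad_quill_top (a point): Fixed black rubber pad on the kit tray, round, 46 mm in diameter (the middle round one), 10 mm thick; the point is the centre of its top face, z up. The top face is 14 mm above the bench and 10 mm above the tray floor (the tray's rim is 12 mm above the bench). It is the place of the quill, whose foot has that size.
There are look-alikes about, which are no part of the job. Leave any green or pink look-alike of the part that bears pad_hub_top alone.

How it is judged:
By the outcome, as a careful person would: the job done as asked, in the order asked, and still so for the second after the job is handed in, with the robot touching nothing.
It also fails if it takes over 134 s, if anything falls off the work surface, if the arm or the gripper's body presses on something with over 40 N, if the wrist force passes 120 N, or if a joint passes its speed limit or range.

## Robot

A 6-joint arm with a two-finger parallel gripper is mounted at the origin on the work surface. World frame = base frame: x ahead of the robot, y to its left, z up, the work surface at z = 0. Lengths are in m, angles in rad, forces in N, time in s.
With the tool pointing down it reaches from about 0.35 to 0.85 m from the base axis. Payload 8.1 kg.
Tool frame: the origin (TCP) lies at the very end of the fingers, on their centre line; the grasp point (between the pads) lies robot.tcp_to_grasp behind it (robot.tcp_to_grasp is the distance from the TCP to the grasp point, in m); z points along the fingers, y is the line along which they close (so a half turn about z gives the same grasp; the last joint's range is limited). The gripper opens to 93 mm and grips with 3 to 60 N. Pads are 15 mm wide; open, the fingers measure 128 mm over their backs; the gripper's body (75 mm by 188 mm) begins 65 mm behind the grasp point.
Start: joints at [1.117, 0.13, 1.488, -0, 1.523, -0.085], TCP at [0.216, 0.56, 0.219] pointing down, gripper open.
Joint ranges: [-2.96, 2.96], [-0.89, 2.26], [0.02, 2.5], [-1.34, 4.48], [0, 2.73], [-2.66, 2.66]. Speed limits (rad/s): [2.39, 2.39, 2.79, 3.14, 3.14, 3.14].

## Interface

Orientations are given as a rotation vector (axis times angle).
In Python, from plant import robot gives the robot as it stands. The module is installed in compiled form; this text tells all that it offers.
- The arm moves only by the shell command python3 -m pendant 'ROWS' [FORCE]. ROWS is JSON, a list that holds one entry, the list of rows, each a list of 5 numbers: the opening, from 0 (shut) to 1 (fully open), then the shift along the tool's x, y, z in cm, then the turn about the tool's z in degrees. In form: [[[fingers, x, y, z, roll], ...]]. A call has 1 to 8 rows; each row shifts and turns the commanded pose from where the row before left it, along the tool's axes as they then stand; what a row does not reach is not made up. A row lasts 1/10 s, in which the tool goes at most 50 mm and 8.59 degrees, less where a joint would pass 70% of its speed; a pose out of reach is approached as far as the arm can. A call is refused whole if a number of a shift passes 5 or a number of a turn 8.59, either way. A call with a gripper value outside its range is refused whole. The fingers move at their own pace and stop on an object; FORCE is the grip in N (left out, the last holds). Time passes only in rows, so rows that do not move let the fingers close. It gives the time, the measured TCP pose, the force, the opening and the grip force at its end, in the units of the state.
- robot.read_state(): the state, without advancing time (a new reading comes with each control period).
- robot.read_camera(name): name is "scene" or "side" or "wrist"; returns a dict with "img" (400x640x3 uint8, blue, green, red), "K" (3x3 intrinsics, pixels), "pose" (4x4, takes a point from camera to world coordinates). Camera axes: x right, y up, looking along -z (the intrinsics and any distortion apply to the point x, -y, -z); pixel columns grow to the right and rows downward; lengths in m; the calibration is good to about 2 mm. The wrist camera is an equidistant fisheye: a pixel r from the principal point sees the ray r / f radians off the axis. A picture is of the moment at which its call begins. There is no depth.
- robot.close_job(): hands the job in; it is judged then, once.
The state is a dict: "t": time; "q": joint angles; "dq": joint speeds; "joint_torque": joint torques, N m; "tool_pos": TCP position; "orientation": TCP orientation; "force": force on the tool from outside, world axes, zero at the start; "wrist_torque": the same for the moment, N m; "opening": finger opening in m; "gripper_force": force on a finger pad.
Only numpy, scipy, OpenCV 4.12 (cv2) and the standard library are available. Lean on these libraries where they do the work, as an engineer would, in place of code of your own. Each camera call takes 0.05 s, during which the arm holds its last target. There are 200 camera calls.

## Working session

There is one attempt and no reset: what is moved stays moved. The work goes in short steps, Python scripts to look and compute and a shell command to move; the robot and the scene stay as the last step left them, time stands still between calls to the robot, and variables do not carry over. Pictures are saved under pics/ and viewed, at most 14 in all, crops included, and the job is handed in when it is done.

```bash
mkdir -p pics; cat > h.py <<'E'
import numpy as np,cv2
from scipy.spatial.transform import Rotation as R
from plant import robot
def snap(n,f):
    c=robot.read_camera(n); cv2.imwrite('pics/'+f,c['img']); np.savez('pics/'+n+'.npz',**{k:c[k] for k in('img','K','pose')}); return c
def ray(c,u,v,fish=False):
    K,P=c['K'],c['pose']; x=(u-K[0,2])/K[0,0]; y=(v-K[1,2])/K[1,1]
    if fish:
        r=np.hypot(x,y); s=np.sinc(r/np.pi)  # sin r / r
        d=np.array([x*s,-y*s,-np.cos(r)])
    else: d=np.array([x,-y,-1.])
    return P[:3,3],P[:3,:3]@d
def onz(c,u,v,z,fish=False):
    o,d=ray(c,u,v,fish); return (o+d*(z-o[2])/d[2]).round(4)
def proj(c,p,fish=False):
    K,P=c['K'],c['pose']; q=P[:3,:3].T@(np.array(p)-P[:3,3]); x,y,z=q[0],-q[1],-q[2]
    if fish:
        r=np.hypot(x,y); t=np.arctan2(r,z); x,y,z=x/r*t,y/r*t,1
    return np.array([K[0,0]*x/z+K[0,2],K[1,1]*y/z+K[1,2]])
E
python3 - <<'E'
from h import *
s=robot.read_state();print({k:np.round(v,3) for k,v in s.items()},robot.tcp_to_grasp)
print(R.from_rotvec(s['orientation']).as_matrix().round(3))
for n in('scene','side','wrist'):
    c=snap(n,n+'0.png');print(n,c['K'].tolist(),c['pose'].round(3).tolist())
E
```

```text
{'t': np.float64(0.0), 'q': array([ 1.117,  0.131,  1.489, -0.   ,  1.523, -0.085]), 'dq': array([-0.   , -0.002, -0.   , -0.001,  0.   ,  0.001]), 'joint_torque': array([ 1.0000e-03, -5.5986e+01, -4.9175e+01,  7.7000e-02,  3.5000e-02,
       -0.0000e+00]), 'tool_pos': array([0.216, 0.559, 0.218]), 'orientation': array([-5.760e-01, -3.088e+00,  3.000e-03]), 'force': array([-0.532,  0.661, -0.052]), 'wrist_torque': array([-0.001,  0.034,  0.011]), 'gripper_force': np.float64(0.0), 'opening': np.float64(0.093)} 0.0188
[[-0.933  0.361 -0.001]
 [ 0.361  0.933 -0.002]
 [ 0.    -0.002 -1.   ]]
scene [[370.67805362384706, 0.0, 320.8019251803023], [0.0, 370.67805362384706, 200.68510135471755], [0.0, 0.0, 1.0]] [[0.546, -0.676, 0.495, 1.03], [0.838, 0.448, -0.312, -0.363], [-0.011, 0.585, 0.811, 0.86], [0.0, 0.0, 0.0, 1.0]]
side [[426.5527485574047, 0.0, 310.1597448744353], [0.0, 426.5527485574047, 193.97406931080806], [0.0, 0.0, 1.0]] [[-0.897, 0.345, -0.275, 0.279], [-0.441, -0.677, 0.589, 0.484], [0.017, 0.65, 0.76, 0.771], [0.0, 0.0, 0.0, 1.0]]
wrist [[309.70691628693146, 0.0, 320.0945429891337], [0.0, 309.70691628693146, 193.55306203658108], [0.0, 0.0, 1.0]] [[0.36, -0.891, -0.277, 0.138], [0.933, 0.344, 0.108, 0.59], [-0.0, -0.298, 0.955, 0.383], [0.0, 0.0, 0.0, 1.0]]
```

View pics/scene0.png

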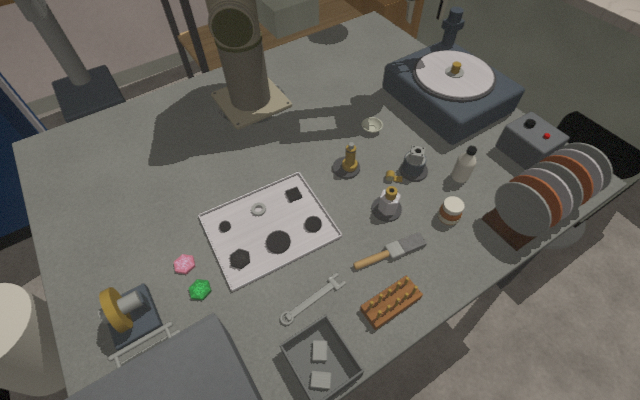

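View pics/side0.png

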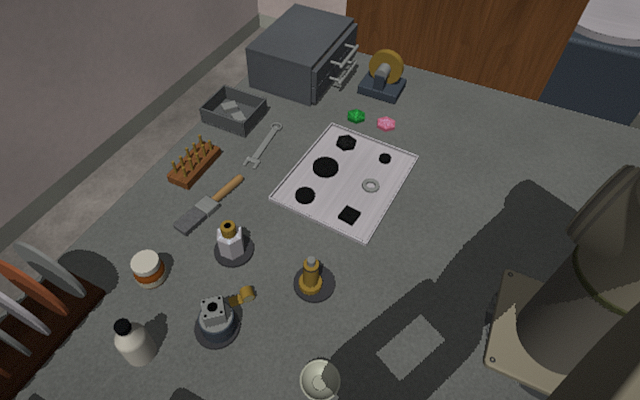

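View pics/wrist0.png

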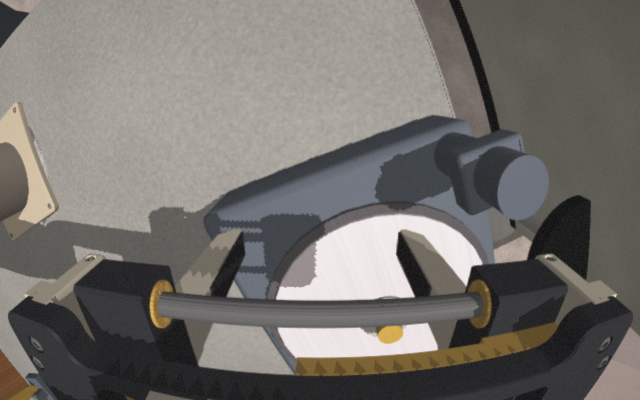

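```bash
python3 - <<'E'
from h import *
a=cv2.imread('pics/scene0.png');b=cv2.imread('pics/side0.png')
f=lambda i,x,y,w,h:cv2.resize(i[y:y+h,x:x+w],(400,300),interpolation=cv2.INTER_CUBIC)
o=np.vstack([np.hstack([f(a,330,130,120,90),f(b,180,210,160,120)]),np.hstack([f(a,190,165,160,120),f(b,260,115,180,135)])])
cv2.imwrite('pics/crop1.png',o)
E
```

```text
(no output)
```

View pics/crop1.png

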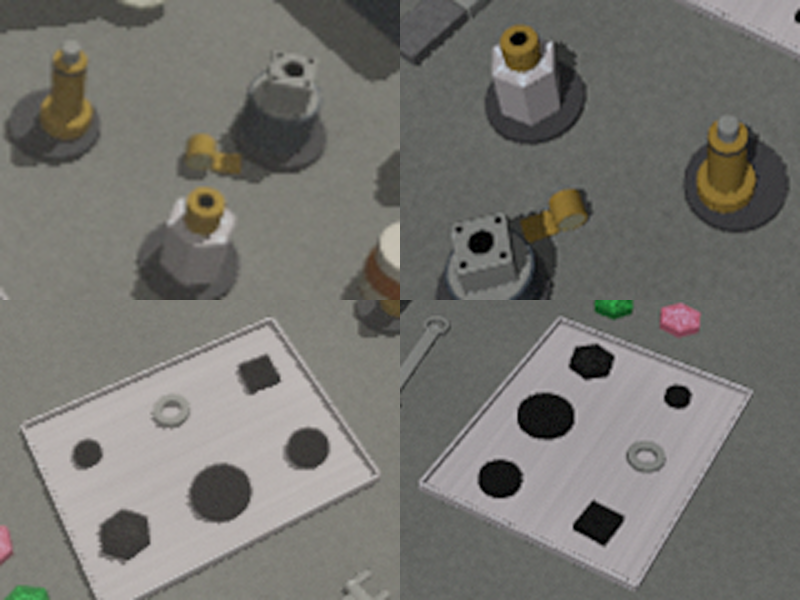

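```bash
cat > m.py <<'E'
from h import *
from scipy.optimize import least_squares
L=lambda n:dict(np.load('pics/%s.npz'%n))
S,D=L('scene'),L('side')
def tri(u1,u2):
    A=[];b=[]
    M=0;w=0
    for c,u in((S,u1),(D,u2)):
        o,d=ray(c,*u);d=d/np.linalg.norm(d);Q=np.eye(3)-np.outer(d,d);M=M+Q;w=w+Q@o
    return np.linalg.solve(M,w).round(4)
def pad(c,seed,pts):
    g=c['img'].max(2);x,y=seed;m=(g<75).astype(np.uint8)
    n,l,st,ce=cv2.connectedComponentsWithStats(m)
    k=l[y,x];mc=ce[k];a=st[k,4]
    def pc(p):
        q=np.array([proj(c,(p[0]+e[0],p[1]+e[1],z)) for z in(.014,.004) for e in pts])
        h=cv2.convexHull(q.astype(np.float32));mm=cv2.moments(h);return np.array([mm['m10']/mm['m00'],mm['m01']/mm['m00']]),mm['m00']
    s=least_squares(lambda p:pc(p)[0]-mc,onz(c,*mc,.01)[:2],diff_step=1e-3)
    return s.x.round(4),a,round(pc(s.x)[1])
E
python3 - <<'E'
from m import *
t=np.linspace(0,2*np.pi,24)
cir=lambda d:np.c_[np.cos(t),np.sin(t)]*d/2
for n,s,d,e in(('nut',(225,226),(385,158),30),('hub',(240,258),(346,142),51),('hous',(278,241),(325,167),64),('quill',(313,224),(304,196),46),('block',(294,194),(349,215),43)):
    print(n,pad(S,s,cir(e/1000)),pad(D,d,cir(e/1000)))
for n,u,v,z in(('nut',(391.8,190.3),(227.6,225.2),.09),('block',(417.3,151.6),(212.4,306.8),.086),('quill',(351,144.1),(310.8,258.8),.103)):
    print(n,tri(u,v),onz(S,*u,z),onz(D,*v,z))
# block edges side
print([onz(D,180+(x-400)/2.5,210+y/2.5,.086) for x,y in((450,220),(505,211),(517,262),(460,272))])
print('hub top corners scene',[onz(S,330+x/3.333,130+y/3.333,.064) for x,y in((163,231),(238,220))])
print('fit', onz(D,245,295,.01),onz(S,395,176,.01))
E
```

```text
nut (array([ 0.4381, -0.2994]), np.int32(86), 105) (array([ 0.439 , -0.2996]), np.int32(95), 110)
hub (array([ 0.5491, -0.3081]), np.int32(280), 320) (array([ 0.5497, -0.3088]), np.int32(230), 254)
hous (array([ 0.5598, -0.2022]), np.int32(407), 451) (array([ 0.5609, -0.2031]), np.int32(420), 441)
quill (array([ 0.5636, -0.0965]), np.int32(199), 223) (array([ 0.5649, -0.0974]), np.int32(266), 282)
block (array([ 0.4483, -0.0891]), np.int32(147), 171) (array([ 0.449 , -0.0901]), np.int32(258), 274)
nut [0.6343 0.1042 0.0909] [0.6345 0.1054 0.09  ] [0.6341 0.1032 0.09  ]
block [0.5642 0.2577 0.0841] [0.5653 0.2561 0.086 ] [0.5636 0.2584 0.086 ]
quill [0.4506 0.1063 0.1036] [0.4502 0.1067 0.103 ] [0.4507 0.1059 0.103 ]
[array([0.5922, 0.2544, 0.086 ]), array([0.562 , 0.2315, 0.086 ]), array([0.5335, 0.2596, 0.086 ]), array([0.5637, 0.2827, 0.086 ])]
hub top corners scene [array([0.6256, 0.0736, 0.064 ]), array([0.6501, 0.1302, 0.064 ])]
fit [0.5529 0.1845 0.01  ] [0.5573 0.196  0.01  ]
```

Candidates, scene pixels:
- Hub: the white hexagonal hub under the nut (390,205). The green (200,290) and pink (184,264) hexes are look-alikes, so I leave them.
- Nut: the brass one on top of the hub (392,190), not the loose brass bit at (395,176) or the ring at (258,209).
- Quill: (350,160).
- Block on housing: (417,152).

The crop confirms these choices. Moving in for a closer look.

```bash
python3 -m pendant '[[[1,0,0,0,-7.07],[1,0,0,0,-7.07],[1,0,0,0,-7.07],[1,-2,-2,0,0],[1,-3.7,-3.16,0,0],[1,-3.7,-3.16,0,0],[1,-3.7,-3.16,0,0],[1,-3.7,-3.16,0,0]]]'
python3 -m pendant '[[[1,-3.7,-3.16,0,0],[1,-3.7,-3.16,0,0],[1,-3.7,-3.16,0,0],[1,-3.7,-3.16,0,0],[1,-3.7,-3.16,0,0],[1,-3.7,-3.16,0,0],[1,-3.7,-3.16,0,0],[1,-2,-1,0,0]]]'
python3 -m pendant '[[[1,0,0,0,0],[1,0,0,0,0]]]'
cat >> h.py <<'E'
def st():
    s=robot.read_state();M=R.from_rotvec(s['orientation']).as_matrix()
    print('t',s['t'].round(1),'tcp',s['tool_pos'].round(4),'yaw',np.degrees(np.arctan2(M[1,1],M[0,1])).round(2),'q',s['q'].round(2),'F',s['force'].round(1),'open',s['opening'].round(4),'gf',s['gripper_force'].round(1));return s,M
def go(x,y,z):
    s,M=st();print('tool cm',(M.T@(np.array([x,y,z])-s['tool_pos'])*100).round(2))
E
python3 -c "
from h import *
st();snap('wrist','w1.png')"
```

```text
t: 0.95
tool_pos: [0.3854, 0.412, 0.2184]
orientation: [0.003, -3.141, 0.0]
force: [0.7, 0.8, 1.3]
opening: 0.0932
gripper_force: 0.0
t: 1.75
tool_pos: [0.666, 0.1786, 0.2178]
orientation: [-0.003, -3.141, 0.002]
force: [-0.0, 0.8, 0.4]
opening: 0.093
gripper_force: 0.0
t: 1.95
tool_pos: [0.6635, 0.1825, 0.2177]
orientation: [0.001, -3.14, -0.0]
force: [-0.6, 0.6, -0.2]
opening: 0.0929
gripper_force: 0.0Traceback (most recent call last):
  File "<string>", line 3, in <module>
    st();snap('wrist','w1.png')
    ~~^^
  File "h.py", line 22, in st
    print('t',s['t'].round(1),'tcp',s['tool_pos'].round(4),'yaw',np.degrees(np.arctan2(M[1,1],M[0,1])).round(2),'q',s['q'].round(2),'F',s['force'].round(1),'open',s['opening'].round(4),'gf',s['gripper_force'].round(1));return s,M
              ^^^^^^^^^^^^
AttributeError: 'float' object has no attribute 'round'
```

```bash
sed -i "s/print('t',.*gripper_force'\].round(1))/print('t',round(s['t'],1),*[(k,np.round(v,4)) for k,v in (('tcp',s['tool_pos']),('yaw',np.degrees(np.arctan2(M[1,1],M[0,1]))),('q6',s['q'][5]),('F',s['force']),('open',s['opening']),('gf',s['gripper_force']))])/" h.py
python3 -c "
from h import *
st();snap('wrist','w1.png')"
```

```text
t 1.9 ('tcp', array([0.6635, 0.1825, 0.2177])) ('yaw', np.float64(90.0312)) ('q6', np.float64(-1.3776)) ('F', array([-0.6277,  0.6119, -0.2116])) ('open', np.float64(0.0929)) ('gf', np.float64(0.0))
```

View pics/w1.png

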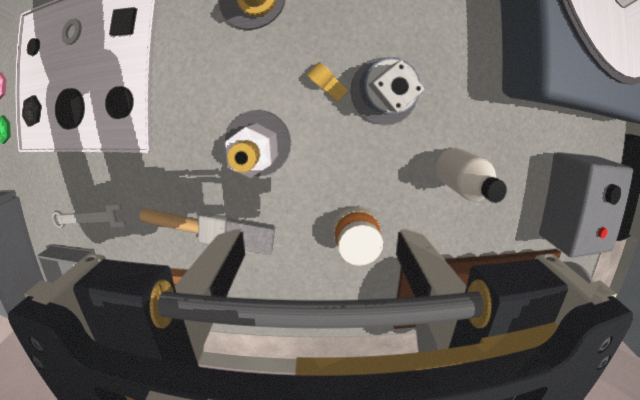

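```bash
python3 -c "
from h import *
c=dict(np.load('pics/wrist.npz'))
print('nut',onz(c,240,156,.09,1),'block',onz(c,400,86,.086,1))
print([onz(c,u,v,.086,1) for u,v in((399,62),(424,88),(400,111),(374,87))])
print('bar',onz(c,325,80,.01,1),'jar',onz(c,359,246,.05,1))
i=c['img'];cv2.imwrite('pics/crop2.png',np.hstack([cv2.resize(i[100:190,205:310],(396,339),interpolation=2),cv2.resize(i[45:135,345:450],(396,339),interpolation=2)]))
"
```

```text
nut [0.6329 0.1044 0.09  ] block [0.5644 0.2597 0.086 ]
[array([0.5407, 0.2584, 0.086 ]), array([0.5647, 0.2843, 0.086 ]), array([0.5889, 0.2603, 0.086 ]), array([0.5666, 0.2341, 0.086 ])]
bar [0.5559 0.1887 0.01  ] jar [0.7501 0.23   0.05  ]
```

View pics/crop2.png

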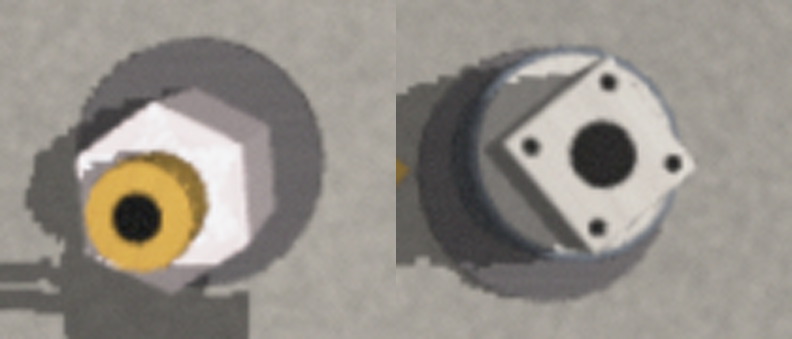

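```bash
python3 -c "
from h import *
c=dict(np.load('pics/wrist.npz'))
k=396/105
f=lambda P,x0,y0,z:np.array([onz(c,x0+x/k-.4,y0+y/k-.4,z,1)[:2] for x,y in P])
an=lambda v:np.degrees(np.arctan2(v[1],v[0])).round(1)
h=f([(212,82),(277,163),(201,228),(135,147)],345,45,.086);print('block c',h.mean(0),'edges',[an(h[(i+1)%4]-h[i]) for i in range(4)])
h=f([(211,57),(297,165),(201,250),(107,145)],345,45,.086);print('block c',h.mean(0),'edges',[an(h[(i+1)%4]-h[i]) for i in range(4)])
h=f([(78,160),(155,100),(240,145),(248,240)],205,100,.064);print('hub',h,'edges',[an(h[(i+1)%4]-h[i]) for i in range(3)],(h[0]+h[3])/2)
print('nut',f([(137,217)],205,100,.09))
go(.634,.104,.110)
"
```

```text
block c [0.563975 0.259125] edges [np.float64(41.8), np.float64(-47.8), np.float64(-138.5), np.float64(132.1)]
block c [0.56375  0.258675] edges [np.float64(41.5), np.float64(-47.0), np.float64(-135.9), np.float64(132.3)]
hub [[0.622  0.0818]
 [0.6057 0.1052]
 [0.619  0.1289]
 [0.6459 0.1303]] edges [np.float64(124.9), np.float64(60.7), np.float64(3.0)] [0.63395 0.10605]
nut [[0.634  0.1053]]
t 2.0 ('tcp', array([0.6631, 0.1832, 0.2181])) ('yaw', np.float64(90.0968)) ('q6', np.float64(-1.3776)) ('F', array([-0.1074,  1.3955,  0.0673])) ('open', np.float64(0.0932)) ('gf', np.float64(0.0))
tool cm [ 2.91 -7.92 10.81]
```

```bash
python3 -m pendant '[[[0.7,0.9,-2.5,2,0],[0.7,1,-2.7,3,0],[0.7,1,-2.67,3,0],[0.7,0,0,2.8,0],[0.7,0,0,0,0],[0.7,0,0,0,0]]]' 15
python3 -c "
from h import *
go(.634,.1045,.067)"
```

```text
t: 2.6
tool_pos: [0.6342, 0.1052, 0.1112]
orientation: [0.004, -3.141, -0.0]
force: [1.0, 0.2, 0.3]
opening: 0.0651
gripper_force: 0.0
t 2.6 ('tcp', array([0.6342, 0.1052, 0.1112])) ('yaw', np.float64(90.1588)) ('q6', np.float64(-1.4892)) ('F', array([0.9812, 0.15  , 0.2585])) ('open', np.float64(0.0651)) ('gf', np.float64(0.0))
tool cm [ 0.02 -0.07  4.42]
```

```bash
python3 -m pendant '[[[0.7,0,0,2.2,0],[0.7,0,-0.05,1.6,0],[0.7,0,0,0.6,0],[0.7,0,0,0,0],[0.2,0,0,0,0],[0.2,0,0,0,0],[0.2,0,0,0,0],[0.2,0,0,0,0]]]' 15
python3 -m pendant '[[[0.2,0,0,0,0],[0.2,0,0,0,0],[0.2,0,0,0,0],[0.2,0,0,-1,0],[0.2,0,0,-2,0],[0.2,0,0,-3,0],[0.2,0,0,-3,0],[0.2,0,0,0,0]]]'
python3 -c "
from h import *
go(.4385,-.2995,.06)"
```

```text
t: 3.4
tool_pos: [0.6353, 0.1034, 0.0673]
orientation: [-0.002, 3.141, 0.0]
force: [-0.1, -0.7, -0.0]
opening: 0.0377
gripper_force: 0.0
t: 4.2
tool_pos: [0.638, 0.1037, 0.163]
orientation: [-0.002, 3.133, 0.001]
force: [0.7, 0.3, -0.3]
opening: 0.0299
gripper_force: 15.0
t 4.2 ('tcp', array([0.638 , 0.1037, 0.163 ])) ('yaw', np.float64(90.0824)) ('q6', np.float64(-1.4903)) ('F', array([ 0.7466,  0.3341, -0.3411])) ('open', np.float64(0.0299)) ('gf', np.float64(14.9999))
tool cm [ 20.1 -40.3  10.1]
```

```bash
python3 -m pendant '[[[0.2,1,-2,0,0],[0.2,1.7,-3.4,0,0],[0.2,1.7,-3.4,0,0],[0.2,1.7,-3.4,0,0],[0.2,1.7,-3.4,0,0],[0.2,1.7,-3.4,0,0],[0.2,1.7,-3.4,0,0],[0.2,1.7,-3.4,0,0]]]'
python3 -m pendant '[[[0.2,1.7,-3.4,1,0],[0.2,1.7,-3.4,2,0],[0.2,1.7,-3.4,3,0],[0.2,1.6,-3.3,3,0],[0.2,0.5,-1,1,0],[0.2,0,0,0,0],[0.2,0,0,0,0],[0.2,0,0,0,0]]]'
python3 -c "
from h import *
go(.4385,-.2995,.0175);go(.4385,-.2995,.0175)"
```

```text
t: 5.0
tool_pos: [0.5049, -0.1558, 0.1558]
orientation: [0.002, -3.141, -0.001]
force: [0.2, -0.8, -1.3]
opening: 0.0298
gripper_force: 15.0
t: 5.8
tool_pos: [0.436, -0.2994, 0.0581]
orientation: [-0.004, 3.14, -0.002]
force: [0.5, 0.1, -2.2]
opening: 0.0295
gripper_force: 15.0
t 5.8 ('tcp', array([ 0.436 , -0.2994,  0.0581])) ('yaw', np.float64(90.1525)) ('q6', np.float64(-2.2726)) ('F', array([ 0.4601,  0.073 , -2.1737])) ('open', np.float64(0.0295)) ('gf', np.float64(14.9999))
tool cm [-0.25 -0.01  4.06]
t 5.8 ('tcp', array([ 0.436 , -0.2994,  0.0581])) ('yaw', np.float64(90.1525)) ('q6', np.float64(-2.2726)) ('F', array([ 0.4601,  0.073 , -2.1737])) ('open', np.float64(0.0295)) ('gf', np.float64(14.9999))
tool cm [-0.25 -0.01  4.06]
```

```bash
python3 -m pendant '[[[0.2,-0.3,0,1.2,0],[0.2,0,0,1.2,0],[0.2,0,0,0.8,0],[0.2,0,0,0.3,0],[0.2,0,0,0,0],[0.2,0,0,0,0],[0.2,0,0,0,0]]]'
python3 -c "
from h import *
go(.4392,-.2995,.0175);c=snap('wrist','w2.png');d=snap('side','d2.png');e=snap('scene','s2.png')
print(proj(c,(.4385,-.2995,.014),1))
f=lambda i,p,w,h,W,H:cv2.resize(i['img'][max(0,int(p[1]-h)):int(p[1]+h),max(0,int(p[0]-w)):int(p[0]+w)],(W,H),interpolation=2)
p=(.4385,-.2995,.014)
cv2.imwrite('pics/crop3.png',np.hstack([f(d,proj(d,p),40,40,400,400),f(e,proj(e,p),40,40,400,400)]))"
```

```text
t: 6.5
tool_pos: [0.4378, -0.3002, 0.0221]
orientation: [-0.002, 3.141, -0.001]
force: [0.0, -0.6, -0.1]
opening: 0.03
gripper_force: 15.0
t 6.5 ('tcp', array([ 0.4378, -0.3002,  0.0221])) ('yaw', np.float64(90.0695)) ('q6', np.float64(-2.2696)) ('F', array([ 0.0437, -0.5632, -0.0783])) ('open', np.float64(0.03)) ('gf', np.float64(14.9999))
tool cm [-0.14  0.07  0.46]
[320.64030378 239.83554027]
```

View pics/crop3.png

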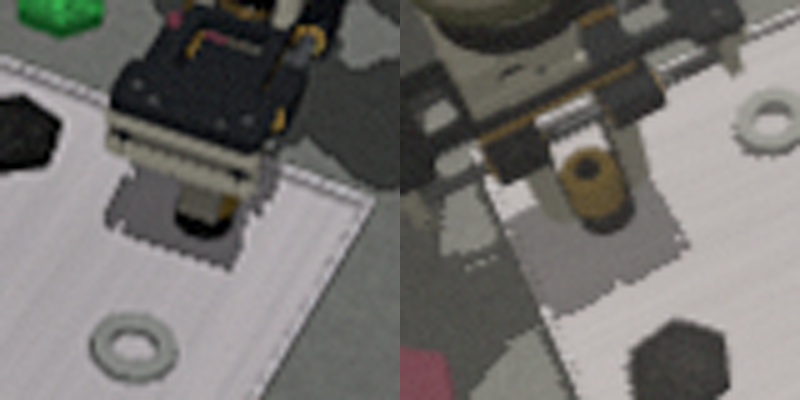

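```bash
python3 -m pendant '[[[0.2,-0.1,0.05,0.15,0],[0.2,0,0,0.15,0],[0.2,0,0,0.1,0],[0.2,0,0,0,0],[0.2,0,0,0,0]]]'
python3 -c "
from h import *
st()"
```

```text
t: 7.15
tool_pos: [0.4384, -0.2993, 0.0175]
orientation: [0.002, -3.141, -0.0]
force: [-0.4, -0.6, -1.4]
opening: 0.0298
gripper_force: 15.0
t 7.2 ('tcp', array([ 0.4384, -0.2993,  0.0175])) ('yaw', np.float64(90.0818)) ('q6', np.float64(-2.2678)) ('F', array([-0.3508, -0.5925, -1.4085])) ('open', np.float64(0.0298)) ('gf', np.float64(14.9999))
```

```bash
python3 -m pendant '[[[0.2,0,0,0.06,0],[0.2,0,0,0,0],[0.5,0,0,0,0],[0.5,0,0,0,0],[0.6,0,0,0,0],[0.6,0,0,-1.5,0],[0.6,0,0,-3,0],[0.6,0,0,-4,0]]]'
python3 -m pendant '[[[0.7,0,0,-4,0],[0.8,0,0,-2.5,0],[0.8,0,0,0,8],[0.8,0,0,0,8],[0.8,0,0,0,8],[0.8,0,0,0,8],[0.8,0,0,0,8],[0.8,0,0,0,8]]]'
python3 -c "
from h import *
go(.564,.2588,.14)
d=snap('side','d3.png');e=snap('scene','s3.png')"
```

```text
t: 7.95
tool_pos: [0.4372, -0.2983, 0.1021]
orientation: [0.002, -3.139, -0.003]
force: [1.2, -0.7, 0.9]
opening: 0.0554
gripper_force: 0.0
t: 8.75
tool_pos: [0.4386, -0.2994, 0.1684]
orientation: [1.284, 2.866, -0.001]
force: [0.3, -0.2, -0.0]
opening: 0.0743
gripper_force: 0.0
t 8.8 ('tcp', array([ 0.4386, -0.2994,  0.1684])) ('yaw', np.float64(41.7514)) ('q6', np.float64(-1.4243)) ('F', array([ 0.3259, -0.1702, -0.0165])) ('open', np.float64(0.0743)) ('gf', np.float64(0.0))
tool cm [33.3  46.53  2.81]
```

```bash
python3 -m pendant '[[[0.8,1.3,1.8,0,0],[0.8,2.6,3.6,0,0],[0.8,2.6,3.6,0,0],[0.8,2.6,3.6,0,0],[0.8,2.6,3.6,0,0],[0.8,2.6,3.6,0,0],[0.8,2.6,3.6,0,0],[0.8,2.6,3.6,0,0]]]'
python3 -m pendant '[[[0.8,2.6,3.6,0,0],[0.8,2.6,3.6,0,0],[0.8,2.6,3.6,0,0],[0.8,2.6,3.6,0,0],[0.8,2.2,3.2,1.4,0],[0.8,1.2,1.9,1.4,0],[0.8,0,0,0,0],[0.8,0,0,0,0]]]'
python3 -c "
from h import *
go(.564,.2588,.056)
D=dict(np.load('pics/side.npz'));S=dict(np.load('pics/scene.npz'))
print(proj(D,(.4385,-.2995,.04)),proj(S,(.4385,-.2995,.04)))
a=proj(D,(.4385,-.2995,.03)).astype(int);b=proj(S,(.4385,-.2995,.03)).astype(int)
cv2.imwrite('pics/crop4.png',np.hstack([cv2.resize(c['img'][p[1]-30:p[1]+30,p[0]-30:p[0]+30],(390,390),interpolation=2) for c,p in((D,a),(S,b))]));print(a,b)"
```

```text
t: 9.65
tool_pos: [0.5085, 0.0282, 0.1681]
orientation: [1.268, 2.873, 0.001]
force: [0.8, -0.4, -0.0]
opening: 0.0744
gripper_force: 0.0
t: 10.45
tool_pos: [0.56, 0.2595, 0.139]
orientation: [-1.27, -2.873, 0.002]
force: [-0.2, -0.2, -0.3]
opening: 0.075
gripper_force: 0.0
t 10.4 ('tcp', array([0.56  , 0.2595, 0.139 ])) ('yaw', np.float64(42.311)) ('q6', np.float64(-0.3873)) ('F', array([-0.205 , -0.1575, -0.294 ])) ('open', np.float64(0.075)) ('gf', np.float64(0.0))
tool cm [-0.32  0.25  8.3 ]
[386.48126552 149.28143076] [221.9731833  220.11965847]
[385 152] [222 222]
```

View pics/crop4.png

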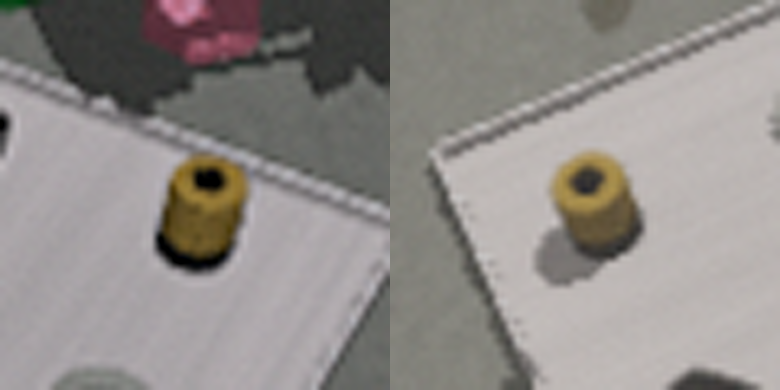

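The nut sits centred on its pad: its hole is at (386.6,149) in the side view, against a predicted (386.5,149.3). Block next.

```bash
python3 -m pendant '[[[0.8,-0.3,0.25,2,0],[0.8,0,0,3,0],[0.8,0,0,2,0],[0.8,0,0,1,0],[0.8,0,0,0.3,0],[0.8,0,0,0,0],[0.3,0,0,0,0],[0.3,0,0,0,0]]]' 20
python3 -m pendant '[[[0.3,0,0,0,0],[0.3,0,0,0,0],[0.3,0,0,0,0],[0.3,0,0,0,0],[0.3,0,0,0,0]]]'
python3 -c "
from h import *
go(.564,.2588,.057)"
```

```text
t: 11.25
tool_pos: [0.5653, 0.2592, 0.0577]
orientation: [1.275, 2.869, 0.003]
force: [-1.0, 0.1, -0.2]
opening: 0.0628
gripper_force: 0.0
t: 11.75
tool_pos: [0.5643, 0.259, 0.0562]
orientation: [1.276, 2.871, 0.0]
force: [-0.6, 0.3, 1.7]
opening: 0.0381
gripper_force: 20.0
t 11.8 ('tcp', array([0.5643, 0.259 , 0.0562])) ('yaw', np.float64(42.0838)) ('q6', np.float64(-0.3869)) ('F', array([-0.6286,  0.2649,  1.719 ])) ('open', np.float64(0.0381)) ('gf', np.float64(19.986))
tool cm [ 0.01 -0.04 -0.08]
```

```bash
python3 -m pendant '[[[0.3,0,0,-1,0],[0.3,0,0,-2.5,0],[0.3,0,0,-3,0],[0.3,0,0,-3,0],[0.3,-0.7,-1.2,-0.5,0],[0.3,-1.5,-2.7,0,0],[0.3,-2,-3.5,0,0],[0.3,-2,-3.5,0,0]]]'
python3 -m pendant '[[[0.3,-2,-3.5,0,0],[0.3,-2,-3.5,0,0],[0.3,-2,-3.5,0,0],[0.3,-2,-3.5,1,0],[0.3,-2,-3.5,2,0],[0.3,-1.3,-2.3,3,0],[0.3,-0.5,-1,2,0],[0.3,0,0,1,0]]]'
python3 -m pendant '[[[0.3,0,0,0,0],[0.3,0,0,0,0]]]'
python3 -c "
from h import *
go(.4487,-.0896,.0182)"
```

```text
t: 12.55
tool_pos: [0.5231, 0.138, 0.1543]
orientation: [-1.274, -2.87, 0.002]
force: [-0.7, -1.0, -2.4]
opening: 0.0381
gripper_force: 20.0
t: 13.35
tool_pos: [0.4462, -0.0882, 0.0626]
orientation: [-1.278, -2.865, 0.002]
force: [-0.3, 1.2, -2.6]
opening: 0.0376
gripper_force: 20.0
t: 13.55
tool_pos: [0.4499, -0.0866, 0.0664]
orientation: [1.275, 2.871, 0.0]
force: [0.7, -0.6, -2.6]
opening: 0.0375
gripper_force: 20.0
t 13.6 ('tcp', array([ 0.4499, -0.0866,  0.0664])) ('yaw', np.float64(42.1091)) ('q6', np.float64(-1.0374)) ('F', array([ 0.6889, -0.6487, -2.58  ])) ('open', np.float64(0.0375)) ('gf', np.float64(19.9852))
tool cm [-0.14 -0.29  4.82]
```

```bash
python3 -m pendant '[[[0.3,-0.14,-0.29,1.5,0],[0.3,0,0,1.5,0],[0.3,0,0,1,0],[0.3,0,0,0.3,0],[0.3,0,0,0,0],[0.3,0,0,0,0]]]'
python3 -c "
from h import *
go(.4487,-.0896,.0182);go(.4487,-.0896,.0182)"
```

```text
t: 14.15
tool_pos: [0.4491, -0.0901, 0.0239]
orientation: [1.275, 2.87, 0.0]
force: [0.4, -0.6, -2.6]
opening: 0.0379
gripper_force: 20.0
t 14.2 ('tcp', array([ 0.4491, -0.0901,  0.0239])) ('yaw', np.float64(42.1067)) ('q6', np.float64(-1.0448)) ('F', array([ 0.4325, -0.6413, -2.5976])) ('open', np.float64(0.0379)) ('gf', np.float64(19.9851))
tool cm [ 0.07 -0.    0.57]
t 14.2 ('tcp', array([ 0.4491, -0.0901,  0.0239])) ('yaw', np.float64(42.1067)) ('q6', np.float64(-1.0448)) ('F', array([ 0.4325, -0.6413, -2.5976])) ('open', np.float64(0.0379)) ('gf', np.float64(19.9851))
tool cm [ 0.07 -0.    0.57]
```

```bash
python3 -m pendant '[[[0.3,0.03,0,0.2,0],[0.3,0,0,0.2,0],[0.3,0,0,0.13,0],[0.3,0,0,0.05,0],[0.3,0,0,0,0]]]'
python3 -m pendant '[[[0.55,0,0,0,0],[0.55,0,0,0,0],[0.65,0,0,0,0],[0.65,0,0,-1.5,0],[0.65,0,0,-3,0],[0.7,0,0,-4,0],[0.8,0,0,-4,0],[1,0,0,0,0]]]'
python3 -m pendant '[[[1,0,0,0,8.4],[1,0,0,0,8.4],[1,0,0,0,8.4],[1,0,0,0,8.4],[1,0,0,0,8.4],[1,0,0,0,0]]]'
python3 -c "
from h import *
go(.5645,.258,.10)
D=snap('side','d4.png');S=snap('scene','s4.png')
q=(.4487,-.0896,.048);o=[]
for c in(D,S):
    p=proj(c,q);a=p.astype(int);print(p,a);o.append(cv2.resize(c['img'][a[1]-30:a[1]+30,a[0]-30:a[0]+30],(390,390),interpolation=2))
cv2.imwrite('pics/crop5.png',np.hstack(o))"
```

```text
t: 14.65
tool_pos: [0.4485, -0.09, 0.0181]
orientation: [1.276, 2.871, -0.0]
force: [-4.5, 1.7, 8.4]
opening: 0.0376
gripper_force: 20.0
t: 15.45
tool_pos: [0.4521, -0.0911, 0.1487]
orientation: [1.272, 2.861, 0.002]
force: [1.1, 0.1, -0.1]
opening: 0.0765
gripper_force: 0.0
t: 16.05
tool_pos: [0.448, -0.0898, 0.1416]
orientation: [-2.222, -2.22, 0.0]
force: [-0.6, 0.5, -0.1]
opening: 0.0929
gripper_force: 0.0
t 16.1 ('tcp', array([ 0.448 , -0.0898,  0.1416])) ('yaw', np.float64(-0.0621)) ('q6', np.float64(-0.3091)) ('F', array([-0.6382,  0.451 , -0.0703])) ('open', np.float64(0.0929)) ('gf', np.float64(0.0))
tool cm [34.8  11.61  4.16]
[350.45705114 204.13887194] [350 204]
[292.30722889 186.06851324] [292 186]
```

View pics/crop5.png

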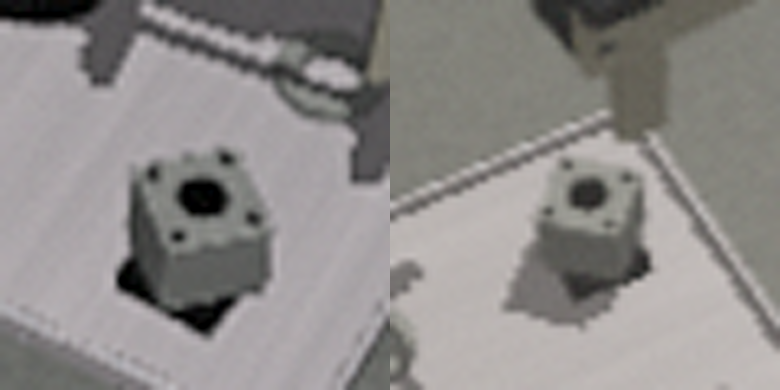

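The block is centred: its hole is at (350.5,203.9) in the side view, as predicted. Now to look at the housing.

```bash
python3 -m pendant '[[[1,1.5,1,-1,0],[1,3.3,1.5,-1,0],[1,4,1.8,0,0],[1,4,1.8,0,0],[1,4,1.8,0,0],[1,4,1.8,0,0],[1,3,1.2,0,0],[1,1,0.7,0,0]]]'
python3 -m pendant '[[[1,0,0,0,0],[1,0,0,0,0]]]'
python3 -c "
from h import *
go(.5645,.258,.10);c=snap('wrist','w5.png');print(proj(c,(.5645,.258,.052),1))"
```

```text
t: 16.95
tool_pos: [0.5642, 0.1612, 0.1617]
orientation: [-2.212, -2.23, -0.0]
force: [-0.3, -0.5, -0.6]
opening: 0.0929
gripper_force: 0.0
t: 17.15
tool_pos: [0.5635, 0.1573, 0.1618]
orientation: [-2.218, -2.224, 0.002]
force: [-0.5, 0.1, 0.4]
opening: 0.0928
gripper_force: 0.0
t 17.1 ('tcp', array([0.5635, 0.1573, 0.1618])) ('yaw', np.float64(0.1585)) ('q6', np.float64(0.1823)) ('F', array([-0.5031,  0.0851,  0.3611])) ('open', np.float64(0.0928)) ('gf', np.float64(0.0))
tool cm [10.07  0.13  6.17]
[321.52917435  80.7729031 ]
```

View pics/w5.png

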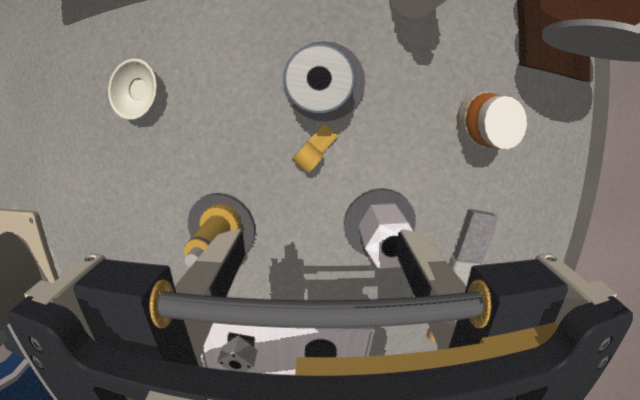

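```bash
python3 -c "
from h import *
c=dict(np.load('pics/wrist.npz'))
p=onz(c,319,78,.052,1);print(p,onz(c,390.5,245,.064,1),onz(c,322,130,.01,1))
go(p[0],p[1],.014)"
```

```text
[0.5623 0.2605 0.052 ] [0.6316 0.1073 0.064 ] [0.5653 0.2102 0.01  ]
t 17.2 ('tcp', array([0.5635, 0.1569, 0.162 ])) ('yaw', np.float64(0.0915)) ('q6', np.float64(0.1828)) ('F', array([ 1.0046, -1.0074, -0.3802])) ('open', np.float64(0.0931)) ('gf', np.float64(0.0))
tool cm [10.37 -0.1  14.79]
```

```bash
python3 -m pendant '[[[1,2,0,2,0],[1,3.5,0,3,0],[1,3.3,0,3,0],[1,1.4,-0.05,1,0],[1,0,0,0,0],[1,0,0,0,0]]]'
python3 -c "
from h import *
D=dict(np.load('pics/side.npz'));S=dict(np.load('pics/scene.npz'))
for q in((.563,.259,.052),(.634,.105,.064)):
  for c in(D,S):
    p=proj(c,q);a=p.round().astype(int);w=9
    g=c['img'].max(2)[a[1]-w:a[1]+w+1,a[0]-w:a[0]+w+1]
    n,l,s,ce=cv2.connectedComponentsWithStats((g<70).astype(np.uint8));k=[i for i in range(1,n)]
    for i in k:
        if 8<s[i,4]<90:
            u=ce[i]+a-w;print(q,s[i,4],onz(c,*u,q[2]))
go(.563,.2595,.014)"
```

```text
t: 17.8
tool_pos: [0.5639, 0.2591, 0.0733]
orientation: [2.219, 2.222, 0.001]
force: [0.6, -0.2, -1.3]
opening: 0.093
gripper_force: 0.0
(0.563, 0.259, 0.052) 23 [0.5608 0.2619 0.052 ]
(0.563, 0.259, 0.052) 58 [0.5824 0.2343 0.052 ]
(0.634, 0.105, 0.064) 76 [0.635  0.1044 0.064 ]
(0.634, 0.105, 0.064) 30 [0.633  0.1055 0.064 ]
t 17.8 ('tcp', array([0.5639, 0.2591, 0.0733])) ('yaw', np.float64(0.072)) ('q6', np.float64(0.3474)) ('F', array([ 0.6305, -0.1504, -1.337 ])) ('open', np.float64(0.093)) ('gf', np.float64(0.0))
tool cm [ 0.05 -0.1   5.93]
```

```bash
python3 -m pendant '[[[1,0.12,-0.1,2,0],[1,0,0,2,0],[1,0,0,1.3,0],[1,0,0,0.5,0],[1,0,0,0.1,0],[1,0,0,0,0],[0.6,0,0,0,0],[0.6,0,0,0,0]]]' 40
python3 -m pendant '[[[0.6,0,0,0,0],[0.6,0,0,0,0],[0.6,0,0,0,0],[0.6,0,0,0,0],[0.6,0,0,0,0]]]'
python3 -c "
from h import *
go(.563,.2603,.014)"
```

```text
t: 18.6
tool_pos: [0.5629, 0.2617, 0.0142]
orientation: [2.219, 2.223, 0.002]
force: [-0.4, -0.5, 0.3]
opening: 0.0814
gripper_force: 0.0
t: 19.1
tool_pos: [0.5623, 0.2616, 0.0134]
orientation: [-2.22, -2.223, -0.0]
force: [-1.6, -0.4, 2.5]
opening: 0.0636
gripper_force: 40.0
t 19.1 ('tcp', array([0.5623, 0.2616, 0.0134])) ('yaw', np.float64(0.0848)) ('q6', np.float64(0.3512)) ('F', array([-1.6142, -0.4298,  2.4884])) ('open', np.float64(0.0636)) ('gf', np.float64(40.0007))
tool cm [-0.13  0.07 -0.06]
```

```bash
python3 -m pendant '[[[0.6,0,0,-0.6,0],[0.6,0,0,-1.5,0],[0.6,0,0,-2.5,0],[0.6,0,0,-3,0],[0.6,0,0,-2.5,0],[0.6,-1,0,-1,0],[0.6,-2,0,0,0],[0.6,-3.5,0,0,0]]]'
python3 -c "
from h import *
st()"
python3 -m pendant '[[[0.6,-4,0,0,0],[0.6,-4,0,0,0],[0.6,-4,0,0,0],[0.6,-4,0,0,0],[0.6,-4,0,0,0],[0.6,-4,0,0,0],[0.6,-4,0,0,0],[0.6,-4,0,0,0]]]'
python3 -m pendant '[[[0.6,-3.5,0,0.5,0],[0.6,-2.5,0,1.5,0],[0.6,-1.3,0,2,0],[0.6,0,0,2,0],[0.6,0,0,0,0],[0.6,0,0,0,0]]]'
python3 -c "
from h import *
go(.5604,-.202,.02)"
```

```text
t: 19.9
tool_pos: [0.562, 0.1967, 0.1245]
orientation: [-2.217, -2.225, -0.001]
force: [0.2, -1.2, -5.1]
opening: 0.0633
gripper_force: 40.0
t 19.9 ('tcp', array([0.562 , 0.1967, 0.1245])) ('yaw', np.float64(0.2092)) ('q6', np.float64(0.2466)) ('F', array([ 0.1795, -1.2434, -5.1178])) ('open', np.float64(0.0633)) ('gf', np.float64(39.9996))
t: 20.7
tool_pos: [0.5615, -0.1256, 0.1236]
orientation: [-2.22, -2.222, 0.001]
force: [0.7, -0.3, -5.3]
opening: 0.0636
gripper_force: 40.0
t: 21.3
tool_pos: [0.5617, -0.1964, 0.0636]
orientation: [-2.219, -2.221, 0.001]
force: [-0.6, -0.2, -5.5]
opening: 0.0638
gripper_force: 40.0
t 21.3 ('tcp', array([ 0.5617, -0.1964,  0.0636])) ('yaw', np.float64(0.0666)) ('q6', np.float64(-0.4236)) ('F', array([-0.5866, -0.2465, -5.4743])) ('open', np.float64(0.0638)) ('gf', np.float64(39.9987))
tool cm [-0.57 -0.13  4.36]
```

```bash
python3 -m pendant '[[[0.6,-0.57,-0.13,1.3,0],[0.6,0,0,1.3,0],[0.6,0,0,0.8,0],[0.6,0,0,0.3,0],[0.6,0,0,0,0],[0.6,0,0,0,0]]]'
python3 -c "
from h import *
go(.5604,-.202,.02)"
```

```text
t: 21.9
tool_pos: [0.5619, -0.2022, 0.0275]
orientation: [2.219, 2.223, 0.0]
force: [-0.2, -0.4, -5.0]
opening: 0.0636
gripper_force: 40.0
t 21.9 ('tcp', array([ 0.5619, -0.2022,  0.0275])) ('yaw', np.float64(0.0961)) ('q6', np.float64(-0.4329)) ('F', array([-0.1576, -0.391 , -4.9966])) ('open', np.float64(0.0636)) ('gf', np.float64(39.9987))
tool cm [ 0.02 -0.15  0.75]
```

```bash
python3 -m pendant '[[[0.6,0,-0.1,0.3,0],[0.6,0,0,0.2,0],[0.6,0,0,0.1,0],[0.6,0,0,0.05,0],[0.6,0,0,0,0]]]'
python3 -c "
from h import *
go(.5604,-.202,.0195)"
```

```text
t: 22.4
tool_pos: [0.5606, -0.2022, 0.0207]
orientation: [-2.22, -2.223, -0.0]
force: [-0.1, 0.4, -5.5]
opening: 0.0634
gripper_force: 40.0
t 22.4 ('tcp', array([ 0.5606, -0.2022,  0.0207])) ('yaw', np.float64(0.0771)) ('q6', np.float64(-0.4336)) ('F', array([-0.0816,  0.4418, -5.5242])) ('open', np.float64(0.0634)) ('gf', np.float64(39.9987))
tool cm [ 0.02 -0.02  0.12]
```

```bash
python3 -m pendant '[[[0.6,0,0,0.07,0],[0.6,0,0,0.07,0],[0.6,0,0,0,0],[0.8,0,0,0,0],[0.9,0,0,0,0],[0.9,0,0,-1,0],[0.9,0,0,-3,0],[0.9,0,0,-4,0]]]'
python3 -m pendant '[[[1,1,0,-4,0],[1,3,1,-2,0],[1,4,1,0,0],[1,4,1,0,0],[1,4,1,0,0],[1,4,1,0,0],[1,2,1,0,0],[1,0,0,0,0]]]'
python3 -c "
from h import *
go(.634,.105,.1)
c=snap('wrist','w6.png')
D=snap('side','d6.png');S=snap('scene','s6.png')
q=(.5604,-.2027,.058);o=[]
for d in(D,S):
    p=proj(d,q);a=p.astype(int);print(p,a);o.append(cv2.resize(d['img'][a[1]-30:a[1]+30,a[0]-30:a[0]+30],(390,300),interpolation=2))
p=proj(c,(.634,.105,.064),1);a=p.astype(int);print(p,a)
o.append(cv2.resize(c['img'][max(0,a[1]-60):a[1]+60,a[0]-60:a[0]+60],(480,480),interpolation=2))
b=np.hstack(o[:2]);e=np.zeros((300,780,3),np.uint8);e[:]=cv2.resize(o[2],(300,300))[0,0]*0;e[:,:300]=cv2.resize(o[2],(300,300))
cv2.imwrite('pics/crop6.png',np.vstack([b,e]))"
```

```text
t: 23.2
tool_pos: [0.5591, -0.2016, 0.099]
orientation: [-2.218, -2.22, 0.002]
force: [0.4, -0.3, 0.4]
opening: 0.0838
gripper_force: 0.0
t: 24.0
tool_pos: [0.6213, 0.021, 0.1607]
orientation: [2.215, 2.226, 0.003]
force: [-0.4, 0.4, 0.1]
opening: 0.0929
gripper_force: 0.0
t 24.0 ('tcp', array([0.6213, 0.021 , 0.1607])) ('yaw', np.float64(0.2837)) ('q6', np.float64(-0.0543)) ('F', array([-0.433 ,  0.3735,  0.0918])) ('open', np.float64(0.0929)) ('gf', np.float64(0.0))
tool cm [8.39 1.3  6.08]
[326.0131308  152.55694566] [326 152]
[275.83817443 232.36058077] [275 232]
[335.49306393  99.81752264] [335  99]
```

View pics/crop6.png

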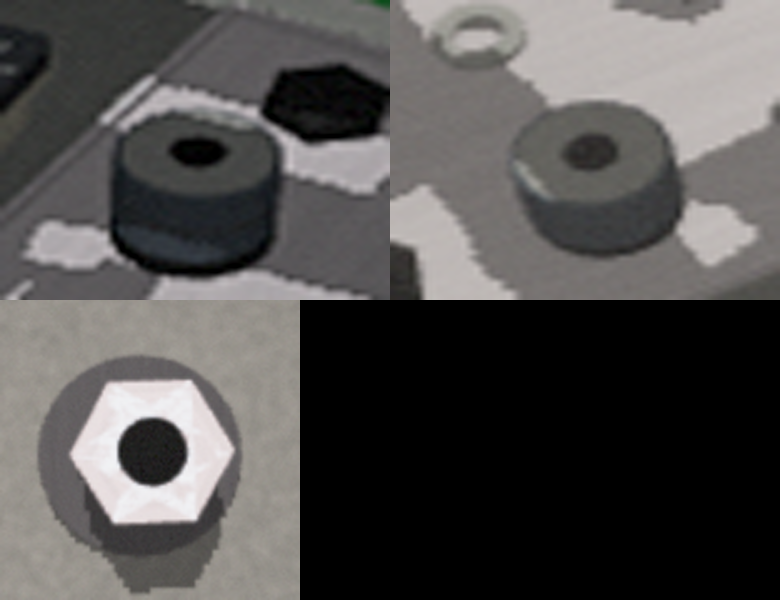

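```bash
python3 -c "
from h import *
D=dict(np.load('pics/side.npz'));S=dict(np.load('pics/scene.npz'));c=dict(np.load('pics/wrist.npz'))
print(onz(D,326.1,151.6,.058),onz(S,275.4,232,.058))
P=np.array([(110,80),(192,79),(235,150),(197,221),(112,224),(70,154)])/2.5+[274.7,38.7]
h=np.array([onz(c,u,v,.064,1)[:2] for u,v in P]);print(h.mean(0))
e=np.roll(h,-1,0)-h;print((np.degrees(np.arctan2(e[:,1],e[:,0]))%60).round(1))
print('hole',onz(c,152/2.5+274.7,152/2.5+38.7,.064,1))
D_=[(u-D['K'][0,2]) for u in [0]]
go(.634,.1055,.017)"
```

```text
[ 0.5616 -0.2058  0.058 ] [ 0.5589 -0.2031  0.058 ]
[0.63431667 0.10566667]
[1.7 2.  3.2 2.8 0.6 2.3]
hole [0.634  0.1053 0.064 ]
t 24.1 ('tcp', array([0.6204, 0.0173, 0.16  ])) ('yaw', np.float64(0.0845)) ('q6', np.float64(-0.0559)) ('F', array([ 0.2661, -0.5442,  0.0923])) ('open', np.float64(0.0927)) ('gf', np.float64(0.0))
tool cm [ 8.83  1.37 14.3 ]
```

```bash
python3 -c "
from h import *
D=dict(np.load('pics/side.npz'));S=dict(np.load('pics/scene.npz'))
for q in((.5604,-.2027,.058),(.634,.105,.064)):
  r=[]
  for c in(D,S):
    p=proj(c,q);a=p.round().astype(int);w=11
    g=cv2.resize(c['img'][a[1]-w:a[1]+w+1,a[0]-w:a[0]+w+1].max(2),None,fx=4,fy=4,interpolation=2)
    m=g[46-14:46+14,46-20:46+20];t=(int(m.min())+int(np.percentile(m,85)))/2
    n,l,s,ce=cv2.connectedComponentsWithStats((g<t).astype(np.uint8));k=l[46,46]
    u=(ce[k]+.5)/4-.5+a-w;r.append(onz(c,*u,q[2]));print(t,s[k],r[-1])
  print(q,np.mean(r,0))
"
```

```text
35.5 [ 28  30  36  24 641] [ 0.5614 -0.2048  0.058 ]
67.5 [ 27  32  33  29 738] [ 0.5592 -0.203   0.058 ]
(0.5604, -0.2027, 0.058) [ 0.5603 -0.2039  0.058 ]
26.0 [  23   26   42   33 1035] [0.6349 0.1044 0.064 ]
110.0 [ 30  32  33  25 652] [0.6327 0.1058 0.064 ]
(0.634, 0.105, 0.064) [0.6338 0.1051 0.064 ]
```

```bash
python3 -m pendant '[[[1,0,0,0,-8.05],[1,0,0,0,-8.05],[1,0,0,0,-8.05],[1,0,0,0,-8.05],[1,2.2,1.9,2,0],[1,3,2.6,2.5,0],[1,1.5,1.3,2.5,0],[1,0,0,0,0]]]'
python3 -m pendant '[[[1,0,0,0,0],[1,0,0,0,0]]]'
python3 -c "
from h import *
go(.634,.1052,.017)"
```

```text
t: 24.95
tool_pos: [0.6306, 0.1062, 0.085]
orientation: [-1.512, -2.747, 0.005]
force: [-1.1, -0.7, -1.3]
opening: 0.0931
gripper_force: 0.0
t: 25.15
tool_pos: [0.6345, 0.1038, 0.0911]
orientation: [1.518, 2.748, 0.001]
force: [0.3, 0.4, 0.0]
opening: 0.0928
gripper_force: 0.0
t 25.1 ('tcp', array([0.6345, 0.1038, 0.0911])) ('yaw', np.float64(32.1887)) ('q6', np.float64(-0.479)) ('F', array([0.2617, 0.4054, 0.0341])) ('open', np.float64(0.0928)) ('gf', np.float64(0.0))
tool cm [0.16 0.02 7.41]
```

```bash
python3 -m pendant '[[[1,0.15,0,2,0],[1,0,0,2.5,0],[1,0,0,2,0],[1,0,0,0.8,0],[1,0,0,0.1,0],[0.4,0,0,0,0],[0.4,0,0,0,0],[0.4,0,0,0,0]]]' 30
python3 -m pendant '[[[0.4,0,0,0,0],[0.4,0,0,0,0],[0.4,0,0,0,0],[0.4,0,0,0,0],[0.4,0,0,0,0],[0.4,0,0,0,0]]]'
python3 -c "
from h import *
go(.634,.1052,.017)"
```

```text
t: 25.95
tool_pos: [0.6338, 0.1068, 0.0169]
orientation: [1.516, 2.75, 0.002]
force: [0.8, 0.2, -0.0]
opening: 0.0736
gripper_force: 0.0
t: 26.55
tool_pos: [0.6328, 0.1068, 0.0154]
orientation: [1.516, 2.751, 0.0]
force: [-0.2, 1.1, 1.8]
opening: 0.0476
gripper_force: 30.0
t 26.6 ('tcp', array([0.6328, 0.1068, 0.0154])) ('yaw', np.float64(32.2822)) ('q6', np.float64(-0.4761)) ('F', array([-0.1671,  1.1082,  1.8338])) ('open', np.float64(0.0476)) ('gf', np.float64(29.9696))
tool cm [-0.2   0.01 -0.16]
```

```bash
python3 -m pendant '[[[0.4,0,0,-0.6,0],[0.4,0,0,-1.5,0],[0.4,0,0,-2.5,0],[0.4,0,0,-3,0],[0.4,0,0,-2.5,0],[0.4,-0.7,-0.7,-1.5,0],[0.4,-1.5,-1.4,0,0],[0.4,-2.5,-2.4,0,0]]]'
python3 -m pendant '[[[0.4,-3,-2.87,0,0],[0.4,-3,-2.87,0,0],[0.4,-3,-2.87,0,0],[0.4,-3,-2.87,0,0],[0.4,-3,-2.87,0,0],[0.4,-3,-2.87,0,0],[0.4,-3,-2.87,0,0],[0.4,-2.5,-2.4,0,0]]]'
python3 -m pendant '[[[0.4,-1.5,-1.4,0,0],[0.4,-0.8,-0.8,0,0],[0.4,0,0,0,0],[0.4,0,0,0,0]]]'
python3 -c "
from h import *
go(.5486,-.3072,.0217)"
```

```text
t: 27.35
tool_pos: [0.62, 0.0433, 0.1325]
orientation: [1.513, 2.752, 0.002]
force: [-0.1, -0.5, -4.5]
opening: 0.0478
gripper_force: 30.0
t: 28.15
tool_pos: [0.5535, -0.2784, 0.1313]
orientation: [-1.518, -2.75, 0.001]
force: [-0.1, -0.1, -3.3]
opening: 0.0482
gripper_force: 30.0
t: 28.55
tool_pos: [0.5487, -0.3062, 0.1311]
orientation: [-1.516, -2.751, -0.001]
force: [1.2, -0.1, -4.3]
opening: 0.048
gripper_force: 30.0
t 28.6 ('tcp', array([ 0.5487, -0.3062,  0.1311])) ('yaw', np.float64(32.28)) ('q6', np.float64(-1.1544)) ('F', array([ 1.2128, -0.0973, -4.3316])) ('open', np.float64(0.048)) ('gf', np.float64(29.9696))
tool cm [-0.09 -0.06 10.94]
```

```bash
python3 -m pendant '[[[0.4,-0.05,-0.05,2,0],[0.4,0,0,3,0],[0.4,0,0,2.5,0],[0.4,0,0,1.5,0],[0.4,0,0,0.8,0],[0.4,0,0,0.4,0],[0.4,0,0,0,0],[0.4,0,0,0,0]]]'
python3 -c "
from h import *
go(.5486,-.3072,.0217)"
```

```text
t: 29.35
tool_pos: [0.5496, -0.3082, 0.0308]
orientation: [1.515, 2.75, -0.0]
force: [-0.1, -0.2, -3.9]
opening: 0.0481
gripper_force: 30.0
t 29.4 ('tcp', array([ 0.5496, -0.3082,  0.0308])) ('yaw', np.float64(32.2874)) ('q6', np.float64(-1.1559)) ('F', array([-0.0617, -0.2242, -3.9448])) ('open', np.float64(0.0481)) ('gf', np.float64(29.9695))
tool cm [ 0.14 -0.03  0.91]
```

```bash
python3 -m pendant '[[[0.4,0.1,0,0.4,0],[0.4,0,0,0.25,0],[0.4,0,0,0.1,0],[0.4,0,0,0,0],[0.4,0,0,0,0]]]'
python3 -c "
from h import *
go(.5486,-.3072,.0217)"
```

```text
t: 29.85
tool_pos: [0.5481, -0.3069, 0.0218]
orientation: [-1.516, -2.751, 0.0]
force: [-0.2, 0.4, -4.0]
opening: 0.0478
gripper_force: 30.0
t 29.9 ('tcp', array([ 0.5481, -0.3069,  0.0218])) ('yaw', np.float64(32.2785)) ('q6', np.float64(-1.1553)) ('F', array([-0.2491,  0.3837, -3.9638])) ('open', np.float64(0.0478)) ('gf', np.float64(29.9695))
tool cm [-0.05  0.02  0.01]
```

```bash
python3 -m pendant '[[[0.4,0,0,0.06,0],[0.4,0,0,0.06,0],[0.4,0,0,0,0],[0.4,0,0,0,0]]]'
python3 -m pendant '[[[0.6,0,0,0,0],[0.7,0,0,0,0],[0.7,0,0,0,0],[0.7,0,0,-1,0],[0.7,0,0,-3,0],[0.7,0,0,-4,0],[0.7,0,0,-4,0],[0.7,0,0,-3,0]]]'
python3 -m pendant '[[[0.7,0,0,-1,8.05],[0.7,0,0,0,8.05],[0.7,0,0,0,8.05],[0.7,0,0,0,8.05],[0.7,0,0,0,0]]]'
python3 -c "
from h import *
go(.4505,.02,.17)"
```

```text
t: 30.25
tool_pos: [0.5483, -0.3071, 0.0214]
orientation: [1.516, 2.751, -0.0]
force: [-4.3, 2.7, 5.2]
opening: 0.0477
gripper_force: 30.0
t: 31.05
tool_pos: [0.5489, -0.3074, 0.1746]
orientation: [1.515, 2.748, -0.0]
force: [0.2, -0.4, -0.0]
opening: 0.0654
gripper_force: 0.0
t: 31.55
tool_pos: [0.5483, -0.3069, 0.1815]
orientation: [2.222, 2.22, 0.0]
force: [0.1, -0.5, -0.8]
opening: 0.065
gripper_force: 0.0
t 31.6 ('tcp', array([ 0.5483, -0.3069,  0.1815])) ('yaw', np.float64(-0.0556)) ('q6', np.float64(-0.5909)) ('F', array([ 0.083 , -0.5453, -0.8102])) ('open', np.float64(0.065)) ('gf', np.float64(0.0))
tool cm [32.68 -9.82  1.13]
```

```bash
python3 -c "
from h import *
snap('wrist','w7.png')
D=snap('side','d7.png');S=snap('scene','s7.png')"
python3 -m pendant '[[[0.7,2,-0.6,0,0],[0.7,4,-1.2,0,0],[0.7,4,-1.2,0,0],[0.7,4,-1.2,0,0],[0.7,4,-1.2,0,0],[0.7,4,-1.2,0,0],[0.7,4,-1.2,0,0],[0.7,4,-1.2,0,0]]]'
python3 -m pendant '[[[0.7,2.7,-0.8,0.6,0],[0.7,0,0,0.5,0],[0.7,0,0,0,0],[0.7,0,0,0,0]]]'
python3 -c "
from h import *
t=dict(np.load('pics/wrist.npz'));w=cv2.imread('pics/w7.png')
c=snap('wrist','w8.png');st()
cv2.imwrite('pics/crop7.png',np.vstack([cv2.resize(w[0:260,120:520],(400,260)),cv2.resize(c['img'][0:260,120:520],(400,260))]))
p=proj(t,(.5604,-.2027,.058),1);print(p,proj(t,(.5643,-.097,.014),1),proj(c,(.4505,.106,.103),1))
np.savez('pics/w7.npz',**t)
"
```

```text
t: 32.5
tool_pos: [0.4571, -0.0056, 0.1809]
orientation: [2.216, 2.226, 0.001]
force: [0.7, 0.4, 0.5]
opening: 0.0648
gripper_force: 0.0
t: 32.9
tool_pos: [0.4499, 0.0193, 0.1698]
orientation: [2.219, 2.224, -0.0]
force: [0.1, 0.0, 0.6]
opening: 0.0646
gripper_force: 0.0
t 33.0 ('tcp', array([0.4501, 0.0191, 0.1699])) ('yaw', np.float64(0.0727)) ('q6', np.float64(-0.0725)) ('F', array([-0.3247,  0.0167, -0.8857])) ('open', np.float64(0.0648)) ('gf', np.float64(0.0))
[333.02983116  77.96705848] [334.66004683 -12.23390134] [321.08541302  95.8084452 ]
```

View pics/crop7.png

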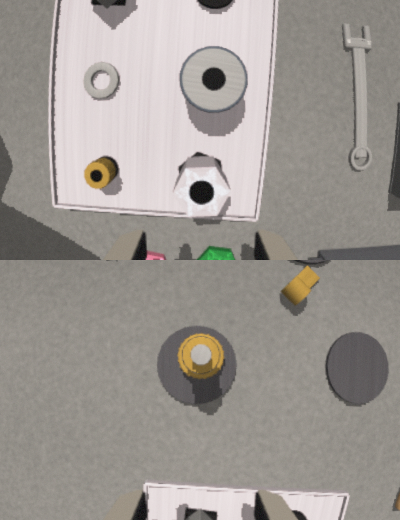

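```bash
python3 -m pendant '[[[0.7,2,0,0,0],[0.7,3.7,0.04,0,0],[0.7,2.5,0,0,0],[0.7,0.48,0,0,0],[0.7,0,0,0,0],[0.7,0,0,0,0]]]' 25
python3 -c "
from h import *
t=dict(np.load('pics/w7.npz'));print(proj(t,(.5494,-.3085,.070),1))
go(.4505,.106,.036)"
```

```text
t: 33.55
tool_pos: [0.4502, 0.1056, 0.1696]
orientation: [2.22, 2.222, -0.001]
force: [-0.2, -0.1, 0.0]
opening: 0.065
gripper_force: 0.0
[321.07828059 192.58194889]
t 33.5 ('tcp', array([0.4502, 0.1056, 0.1696])) ('yaw', np.float64(0.0464)) ('q6', np.float64(0.1192)) ('F', array([-0.1671, -0.1227,  0.0181])) ('open', np.float64(0.065)) ('gf', np.float64(0.0))
tool cm [ 0.04  0.03 13.36]
```

The hub and housing are both centred to within 1 px. Grasping the quill.

```bash
python3 -m pendant '[[[0.7,0.04,0.03,2,0],[0.7,0,0,3,0],[0.7,0,0,3,0],[0.7,0,0,3,0],[0.7,0,0,1.7,0],[0.7,0,0,0.6,0],[0.7,0,0,0,0],[0.2,0,0,0,0]]]' 25
python3 -m pendant '[[[0.2,0,0,0,0],[0.2,0,0,0,0],[0.2,0,0,0,0],[0.2,0,0,0,0],[0.2,0,0,0,0],[0.2,0,0,0,0],[0.2,0,0,0,0]]]'
python3 -c "
from h import *
go(.4505,.106,.036)"
```

```text
t: 34.35
tool_pos: [0.4512, 0.1068, 0.0378]
orientation: [2.22, 2.221, 0.002]
force: [0.1, -0.7, -0.0]
opening: 0.0606
gripper_force: 0.0
t: 35.05
tool_pos: [0.4504, 0.1073, 0.037]
orientation: [2.22, 2.223, 0.0]
force: [-2.0, 0.0, 5.4]
opening: 0.0297
gripper_force: 25.0
t 35.0 ('tcp', array([0.4504, 0.1073, 0.037 ])) ('yaw', np.float64(0.0842)) ('q6', np.float64(0.1215)) ('F', array([-2.0272e+00,  4.4000e-03,  5.4079e+00])) ('open', np.float64(0.0297)) ('gf', np.float64(24.9997))
tool cm [-0.13  0.01  0.1 ]
```

```bash
python3 -m pendant '[[[0.2,0,0,-0.6,0],[0.2,0,0,-1.5,0],[0.2,0,0,-2.5,0],[0.2,0,0,-2.5,0],[0.2,0,0,-1.5,0],[0.2,-1,0.6,-0.5,0],[0.2,-2,1.1,0,0],[0.2,-2.7,1.5,0,0]]]' 30
python3 -m pendant '[[[0.2,-3,1.7,0,0],[0.2,-3,1.7,0,0],[0.2,-3,1.7,0,0],[0.2,-2.7,1.5,0,0],[0.2,-2,1.1,0,0],[0.2,-0.9,0.5,0,0],[0.2,0,0,0,0],[0.2,0,0,0,0]]]'
python3 -c "
from h import *
go(.5643,-.0963,.043)"
```

```text
t: 35.85
tool_pos: [0.482, 0.0498, 0.1268]
orientation: [-2.217, -2.224, 0.001]
force: [0.4, 0.3, -3.7]
opening: 0.0301
gripper_force: 30.0
t: 36.65
tool_pos: [0.5637, -0.0951, 0.1267]
orientation: [-2.219, -2.222, 0.001]
force: [-0.0, -0.6, -3.7]
opening: 0.0298
gripper_force: 30.0
t 36.6 ('tcp', array([ 0.5637, -0.0951,  0.1267])) ('yaw', np.float64(0.0712)) ('q6', np.float64(-0.2584)) ('F', array([-0.0137, -0.5674, -3.6652])) ('open', np.float64(0.0298)) ('gf', np.float64(29.9964))
tool cm [-0.12  0.07  8.37]
```

```bash
python3 -m pendant '[[[0.2,-0.1,0.05,2,0],[0.2,0,0,2.5,0],[0.2,0,0,1.7,0],[0.2,0,0,1,0],[0.2,0,0,0.4,0],[0.2,0,0,0,0],[0.2,0,0,0,0]]]'
python3 -c "
from h import *
go(.5643,-.0963,.043)"
```

```text
t: 37.35
tool_pos: [0.5658, -0.0966, 0.0528]
orientation: [2.219, 2.222, 0.001]
force: [0.3, 1.2, -4.1]
opening: 0.0297
gripper_force: 30.0
t 37.4 ('tcp', array([ 0.5658, -0.0966,  0.0528])) ('yaw', np.float64(0.0992)) ('q6', np.float64(-0.2602)) ('F', array([ 0.3383,  1.2147, -4.1427])) ('open', np.float64(0.0297)) ('gf', np.float64(29.9964))
tool cm [ 0.03 -0.15  0.98]
```

```bash
python3 -m pendant '[[[0.2,0,-0.12,0.4,0],[0.2,0,0,0.25,0],[0.2,0,0,0.15,0],[0.2,0,0,0.08,0],[0.2,0,0,0,0],[0.2,0,0,0,0]]]'
python3 -c "
from h import *
go(.5643,-.0963,.043)"
```

```text
t: 37.95
tool_pos: [0.5639, -0.0967, 0.043]
orientation: [-2.22, -2.223, 0.0]
force: [-2.4, 0.1, -0.4]
opening: 0.0296
gripper_force: 30.0
t 38.0 ('tcp', array([ 0.5639, -0.0967,  0.043 ])) ('yaw', np.float64(0.0764)) ('q6', np.float64(-0.2607)) ('F', array([-2.4065,  0.1086, -0.4494])) ('open', np.float64(0.0296)) ('gf', np.float64(29.9975))
tool cm [0.04 0.04 0.  ]
```

Contact is starting, so I lower a touch, release, retreat and check.

```bash
python3 -m pendant '[[[0.2,0,0,0.04,0],[0.2,0,0,0,0],[0.45,0,0,0,0],[0.55,0,0,0,0],[0.55,0,0,0,0],[0.55,0,0,-2,0],[0.55,0,0,-4,0],[0.55,0,0,-4,0]]]'
python3 -m pendant '[[[0.55,0,0,-4,0],[0.55,-3,0,-2,0],[0.55,-4,0,0,0],[0.55,-3,0,0,0],[0.55,0,0,0,0],[0.55,0,0,0,0]]]'
python3 -c "
from h import *
st();c=snap('wrist','w9.png');D=snap('side','d9.png');S=snap('scene','s9.png')
q=(.5643,-.097,.109)
print(proj(c,q,1),proj(D,q),proj(S,q))
o=np.zeros((600,800,3),np.uint8);o[:300,:500]=c['img'][0:300,70:570]
o[300:,:400]=cv2.resize(D['img'][100:250,260:460],(400,300),interpolation=2);o[300:,400:]=cv2.resize(S['img'][160:310,180:380],(400,300),interpolation=2)
cv2.imwrite('pics/crop9.png',o)"
```

```text
t: 38.75
tool_pos: [0.5631, -0.0964, 0.1426]
orientation: [-2.219, -2.222, 0.002]
force: [1.2, -0.7, 0.7]
opening: 0.0514
gripper_force: 0.0
t: 39.35
tool_pos: [0.5639, -0.1971, 0.2022]
orientation: [-2.221, -2.221, -0.0]
force: [0.5, 0.1, -0.2]
opening: 0.0511
gripper_force: 0.0
t 39.4 ('tcp', array([ 0.5639, -0.1971,  0.2022])) ('yaw', np.float64(-0.011)) ('q6', np.float64(-0.4221)) ('F', array([ 0.5389,  0.1422, -0.2381])) ('open', np.float64(0.0511)) ('gf', np.float64(0.0))
[320.50422721  80.37479135] [304.9927003  165.19904176] [311.54678122 202.73549968]
```

View pics/crop9.png

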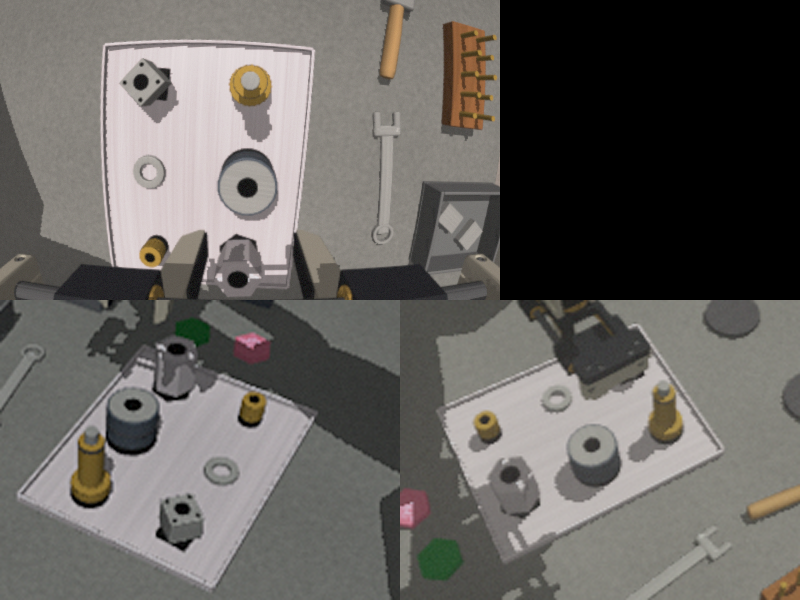

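All five parts stand upright on their pads. The quill tip is at (320,81) in the wrist view, against a predicted (320.5,80.4). Handing in.

```bash
python3 -c "
from h import *
print(robot.close_job())"
```

```text
the job is handed in; nothing more can be done
None
```

I loaded the nut, block, housing, hub and quill in that order, each upright and centred on its pad to within about 2 mm by the cameras, and handed the job in at about 39 s; no verdict came back.

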